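Zero the scale, tip the cartons onto it, weigh and print

ROBOT

A 6-joint arm with a two-finger parallel gripper is mounted at the origin on a cart in front of the work surface, level with it; the furniture and walls round the work are solid. World frame = base frame: x ahead of the robot, y to its left, z up, the work surface at z = 0. Lengths are in m, angles in rad, forces in N, time in s.
With the tool pointing down it reaches from about 0.3 to 0.875 m from the base axis. Payload 6.4 kg.
Tool frame: the origin (TCP) lies between the finger pads; the fingertips stand 8 mm ahead of it and the grasp point (between the pads) lies 11 mm behind it (ctrl.finger_overhang is the distance from the TCP to the fingertips, in m); z points along the fingers, y is the line along which they close (so a half turn about z gives the same grasp; the last joint's range is limited). The gripper opens to 85 mm and grips with 20 to 120 N. Pads are 22 mm wide; open, the fingers measure 114 mm over their backs; the gripper's body (76 mm by 85 mm) begins 54 mm behind the grasp point. The pads swing forward as they close: fully open they stand 13 mm farther back than shut.
Start: joints at [1.071, 0.181, 1.607, -0, 1.354, -0.206], TCP at [0.167, 0.55, 0.239] pointing down, gripper open.
Joint ranges: [-2.99, 2.99], [-0.89, 2.07], [0.3, 2.58], [-1.14, 4.28], [0, 2.63], [-3.12, 3.12]. Speed limits (rad/s): [2.57, 2.57, 3.01, 3.14, 3.14, 3.14].

INTERFACE

Orientations are given as a unit quaternion [w, x, y, z].
In Python, from bench import ctrl, camera gives the robot as it stands.
- The arm moves only by the shell command python3 -m pendant 'ROWS' [OPENING]. ROWS is JSON, a list of rows, each a list of 6 numbers: the shift along the world's x, y, z normalised to -1 to 1, where 1 is 200 mm, then the turn, a rotation vector about the world's x, y, z normalised to -1 to 1, where 1 is pi/2 rad. In form: [[dx, dy, dz, rx, ry, rz], ...]. A call has exactly 10 rows; each row shifts and turns the commanded pose from where the row before left it; what a row does not reach is not made up. A row lasts 1/8 s, in which the tool goes at most 62.5 mm and 10.7 degrees, less where a joint would pass 70% of its speed; a pose out of reach is approached as far as the arm can. A call with a number of a shift or a turn outside -1 to 1 is refused whole. A call with a gripper value outside its range is refused whole. OPENING is the opening, from -1 (shut) to 1 (fully open), set as the call begins (- or left out, the last holds). The fingers move at their own pace and stop on an object; the grip force is fixed at half the most. Time passes only in rows, so rows that do not move let the fingers close, or fill a call up. It gives the time, the measured TCP pose, the force, the opening and the grip force at its end, in the units of the state.
- ctrl.get_obs(): the state, without advancing time (a new reading comes with each control period).
- camera(name): name is "scene" or "side" or "wrist"; returns a dict with "color" (480x640x3 uint8, blue, green, red), "fx", "fy", "cx", "cy" (pixels), "distortion" ([k1, k2, p1, p2, k3] as OpenCV has them; the pictures are not rectified), "xyz" and "rotation" of the camera in the world; the wrist camera has in their place "hand_eye" (4x4, takes a point from camera to tool coordinates, whose origin is the TCP and whose axes are the flange's). Camera axes: x right, y down, z forward; pixel columns grow to the right and rows downward; lengths in m; the calibration is good to about 2 mm. A picture is of the moment at which its call begins: read the wrist's pose just before it. There is no depth.
- ctrl.hand_in(): hands the job in; it is judged then, once.
The state is a dict: "time_s": time; "q": joint angles; "dq": joint speeds; "joint_efforts": joint torques, N m; "eef_pos": TCP position; "eef_rot": TCP orientation; "wrist_force": force on the tool from outside, world axes, zero at the start; "torque": the same for the moment, N m; "opening": opening from 0.0 (shut) to 1.0 (fully open); "grasp_force": force on a finger pad.
Only numpy, scipy, OpenCV 4.12 (cv2) and the standard library are available. Lean on these libraries where they do the work, as an engineer would, in place of code of your own. Each camera call takes 0.05 s, during which the arm holds its last target. There are 200 camera calls.

TASK

Weigh this consignment on the low bench scale: take the yellow tape measure off the steel platform and lay it in the grey tray, then zero the empty scale by pressing the red key fully down. Next tip every standing carton forward over the platform's front edge, so that each lies flat and wholly on the platform with its white label up. Then press the green key (weigh) and after it the blue key (print), fully down and one at a time; never press these two while a carton still stands, and leave the glue stick and the other things on the bench alone.

Things in the scene. Friction and masses are not known exactly. Their poses are not given: they have to be found in the camera images.
- platform: fixed scale platform, flat steel, 240 mm deep (x) x 560 mm wide (y), top 20 mm above the bench. Origin on the bench (z = 0) under the middle of its front edge (the long edge facing the robot); x runs from that edge to the back (0 to 0.24), y along the edge (-0.28 to 0.28), z up. Its upright front face is the fence that stops the foot of a carton pushed along the bench
- carton_1: sealed brown carton, 66 (its x) x 110 (y) x 115 mm (z), 0.3 to 0.55 kg, may be absent; origin at the centre of its underside, white label on its -x face. Starts standing before the platform, label toward the robot. Smooth: pushed below 60 mm it slides; pushed high, foot stopped, it falls over from about 40 degrees, then lies label up, x down, origin toward the robot, overhanging the edge 50 mm
- carton_2: sealed brown carton, 66 (its x) x 110 (y) x 115 mm (z), 0.3 to 0.55 kg, may be absent; origin at the centre of its underside, white label on its -x face. Starts standing before the platform, label toward the robot. Smooth: pushed below 60 mm it slides; pushed high, foot stopped, it falls over from about 40 degrees, then lies label up, x down, origin toward the robot, overhanging the edge 50 mm
- carton_3: sealed brown carton, 66 (its x) x 110 (y) x 115 mm (z), 0.3 to 0.55 kg, may be absent; origin at the centre of its underside, white label on its -x face. Starts standing before the platform, label toward the robot. Smooth: pushed below 60 mm it slides; pushed high, foot stopped, it falls over from about 40 degrees, then lies label up, x down, origin toward the robot, overhanging the edge 50 mm
- tape_measure: loose yellow tape measure, 36 mm (x) x 75 mm (y) x 67 mm (z), 0.1 to 0.4 kg, standing on the platform at the start; origin at the centre of its underside; rounded top with a small red button at the top
- tray: fixed open grey tray, 170 mm (x) x 130 mm (y) x 35 mm high, wall and floor 4 to 5 mm; origin at the centre of its underside, on the bench left of the platform
- panel: fixed grey operating panel of the scale, 230 mm (x) x 90 mm (y) x 35 mm high, on the bench right of the platform; origin at the centre of its underside. From its near end to its far end: red key, green key, blue key, blank display.
- key_red_top (a point): centre of the upper face of the round red zero key (28 mm across, pressed straight down); the three keys stand 55 mm apart
- key_green_top (a point): centre of the upper face of the round green weigh key (28 mm across, pressed straight down); the three keys stand 55 mm apart
- key_blue_top (a point): centre of the upper face of the round blue print key (28 mm across, pressed straight down); the three keys stand 55 mm apart
- key_red (a joint): travel of the red key: 0 up, 0.006 m fully down; pressed counts from 0.0045; spring, about 5 N at full travel
- key_green (a joint): travel of the green key: 0 up, 0.006 m fully down; pressed counts from 0.0045; spring, about 5 N at full travel
- key_blue (a joint): travel of the blue key: 0 up, 0.006 m fully down; pressed counts from 0.0045; spring, about 5 N at full travel
- glue_stick: loose standing glue stick, white with red cap, 27 mm across, 92 mm high, a bystander near the tray; origin at the centre of its underside

How it is judged:
On the way, in this order (a step that is already met when the one before it is completed fails the run):
1. the tape measure lies in the tray, let go (x of tape_measure in the frame of tray between -0.075 and 0.075 m and y of tape_measure in the frame of tray between -0.06 and 0.06 m and z of tape_measure in the frame of tray below 0.05 m and contact force between the fingers and tape_measure below 0.3 N), for 0.3 s.
2. the red key is pressed with every carton still off the platform (value of joint key_red above 0.0045 m and value of joint each of key_green, key_blue below 0.002 m and x of tape_measure in the frame of tray between -0.075 and 0.075 m and y of tape_measure in the frame of tray between -0.06 and 0.06 m and z of tape_measure in the frame of tray below 0.05 m and x of each of carton_1, carton_2, carton_3 in the frame of platform below -0.02 m), for 0.05 s.
3. every carton lies flat on the platform, label up (angle between each of carton_1, carton_2, carton_3's own x axis and vertical above 3 rad and x of carton_1 in the frame of platform between -0.0075 and 0.1325 m and y of carton_1 in the frame of platform between -0.235 and 0.235 m and z of carton_1 in the frame of platform between 0.045 and 0.061 m and x of carton_2 in the frame of platform between -0.0075 and 0.1325 m and y of carton_2 in the frame of platform between -0.235 and 0.235 m and z of carton_2 in the frame of platform between 0.045 and 0.061 m and x of carton_3 in the frame of platform between -0.0075 and 0.1325 m and y of carton_3 in the frame of platform between -0.235 and 0.235 m and z of carton_3 in the frame of platform between 0.045 and 0.061 m), for 0.3 s.
4. the green key is pressed with all cartons lying on the platform (all of step 3 and value of joint key_green above 0.0045 m and value of joint each of key_red, key_blue below 0.002 m), for 0.05 s.
5. then the blue key is pressed with all cartons lying on the platform (all of step 3 and value of joint key_blue above 0.0045 m and value of joint each of key_red, key_green below 0.002 m), for 0.05 s.
At the end, for the whole second after the job is handed in: every carton lies flat on the platform with its label up (within about 8 degrees), wholly on it (none overhangs the edge by more than about 7 mm), at rest; the tape measure is in the tray; all keys are up again (all of step 3 and x of tape_measure in the frame of tray between -0.075 and 0.075 m and y of tape_measure in the frame of tray between -0.06 and 0.06 m and z of tape_measure in the frame of tray below 0.05 m and linear speed of each of carton_1, carton_2, carton_3 below 0.02 m/s and value of joint each of key_red, key_green, key_blue below 0.002 m); the robot touches nothing.
It fails at once if the green or blue key is pressed while a carton still stands (value of joint any of key_green, key_blue above 0.0045 m and angle between any of carton_1, carton_2, carton_3's own x axis and vertical below 2.5 rad).
It fails at once if two keys are pressed at once (value of joint each of key_red, key_green above 0.0035 m or value of joint each of key_green, key_blue above 0.0035 m or value of joint each of key_red, key_blue above 0.0035 m).
It fails at once if a carton is pushed off the bench (height (world z) of any of carton_1, carton_2, carton_3 below -0.05 m).
It fails at once if a bystander is disturbed (distance of glue_stick from where it was at the start of the episode above 0.03 m).
Of carton_1, carton_2, carton_3 only 2 to 3 are there at a start; the rules pass over those that are not, and their reading is None.
At some moment in a run one of carton_1, carton_2, carton_3, tape_measure may be knocked a few centimetres aside while the robot is not near it.
Once in a run the grip may slacken for a moment while it holds something.
It also fails if it takes over 210 s, if anything falls off the work surface, if the arm or the gripper's body presses on something with over 40 N, if the wrist force passes 120 N, or if a joint passes its speed limit or range.

## Working session

There is one attempt and no reset: what is moved stays moved. The work goes in short steps, Python scripts to look and compute and a shell command to move; the robot and the scene stay as the last step left them, time stands still between calls to the robot, and variables do not carry over. Pictures are saved under pics/ and viewed, at most 14 in all, crops included, and the job is handed in when it is done.

```bash
mkdir -p pics; ls
cat > h.py <<'E'
from bench import ctrl, camera
import cv2, numpy as np, pickle
from scipy.spatial.transform import Rotation as R
def rot(q):
    q=np.asarray(q,float)
    return q if q.shape==(3,3) else R.from_quat([q[1],q[2],q[3],q[0]]).as_matrix()
def shot(name,fn):
    o=ctrl.get_obs(); c=camera(name)
    cv2.imwrite(f'pics/{fn}.png',c['color'])
    if 'hand_eye' in c:
        T=np.eye(4);T[:3,:3]=rot(o['eef_rot']);T[:3,3]=o['eef_pos'];T=T@np.array(c['hand_eye'])
        c['Rw'],c['pw']=T[:3,:3],T[:3,3]
    else: c['Rw'],c['pw']=rot(c['rotation']),np.array(c['xyz'])
    pickle.dump(c,open(f'pics/{fn}.pkl','wb')); return c
def px(fn,uv,z):
    c=pickle.load(open(f'pics/{fn}.pkl','rb'))
    K=np.array([[c['fx'],0,c['cx']],[0,c['fy'],c['cy']],[0,0,1]])
    n=cv2.undistortPoints(np.array([[uv]],float),K,np.array(c['distortion']))[0,0]
    d=c['Rw']@[n[0],n[1],1]; return c['pw']+d*(z-c['pw'][2])/d[2]
def proj(fn,P):
    c=pickle.load(open(f'pics/{fn}.pkl','rb'))
    K=np.array([[c['fx'],0,c['cx']],[0,c['fy'],c['cy']],[0,0,1]])
    p=(np.atleast_2d(P)-c['pw'])@c['Rw']
    return cv2.projectPoints(p,np.zeros(3),np.zeros(3),K,np.array(c['distortion']))[0][:,0]
E
python3 - <<'E'
from h import *
print(ctrl.get_obs())
for n in('scene','side','wrist'):
    c=shot(n,n+'0'); print(n,c['pw'],c['Rw'].round(2).tolist(),c['fx'])
E
```

```text
pics
{'time_s': 0.0, 'q': array([ 1.07069967e+00,  1.81578501e-01,  1.60798427e+00, -5.86200928e-07,
        1.35378222e+00, -2.06309948e-01]), 'dq': array([ 9.59990664e-05, -1.16632281e-03,  9.70642361e-04,  8.56368081e-05,
       -5.03906786e-04,  2.47464332e-03]), 'joint_efforts': array([ 3.34636707e-05, -4.44863176e+01, -3.51335013e+01, -1.30526014e-04,
        8.98787373e-03,  1.54051799e-05]), 'eef_pos': array([0.16623974, 0.54989681, 0.23837454]), 'eef_rot': array([-3.02802588e-04,  1.46365535e-01,  9.89230187e-01, -8.22180911e-04]), 'wrist_force': array([ 0.70316955, -0.27260184, -0.33464223]), 'torque': array([-0.04328003,  0.01868261,  0.02770459]), 'grasp_force': 0.0, 'opening': 1.0037963655437598}
scene [-0.26789886 -0.91385881  0.63036682] [[0.76, -0.26, 0.59], [-0.64, -0.33, 0.69], [0.02, -0.91, -0.42]] 559.5072619675601
side [0.15486731 1.21049428 0.93554597] [[-0.95, -0.19, 0.26], [-0.32, 0.54, -0.78], [0.01, -0.82, -0.57]] 540.1159932664555
wrist [0.08962889 0.57435169 0.3726299 ] [[0.29, 0.91, 0.3], [0.96, -0.27, -0.09], [-0.0, 0.32, -0.95]] 350.120276721335
```

View pics/scene0.png

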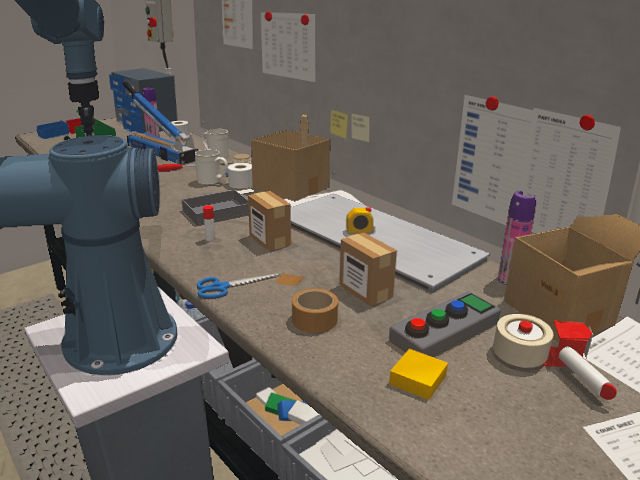

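View pics/side0.png

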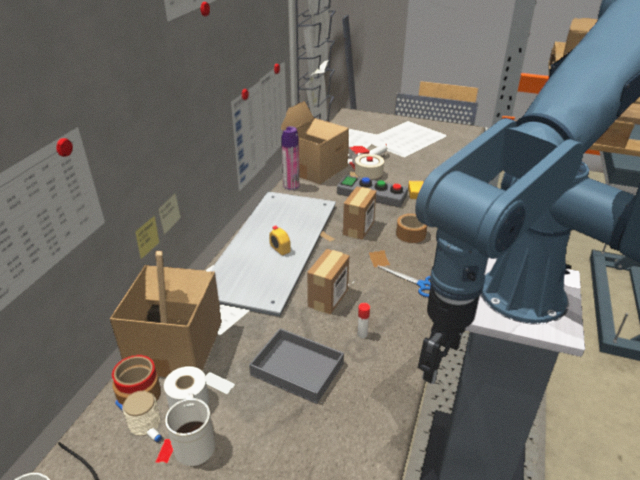

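The scene view (640x480) shows two cartons, at about (270,222) and (368,268). The tape is at (360,221), the tray at (215,206), the glue stick at (209,222), and the red, green and blue keys at (418,326), (438,315) and (458,307). I'll enlarge both views.

Run:
```python
import cv2
a=cv2.imread('pics/scene0.png')[180:360,180:510]; cv2.imwrite('pics/sc.png',cv2.resize(a,(792,432),interpolation=cv2.INTER_CUBIC))
b=cv2.imread('pics/side0.png')[165:405,205:455]; cv2.imwrite('pics/si.png',cv2.resize(b,(600,576),interpolation=cv2.INTER_CUBIC))
```

```text
(no output)
```

View pics/sc.png

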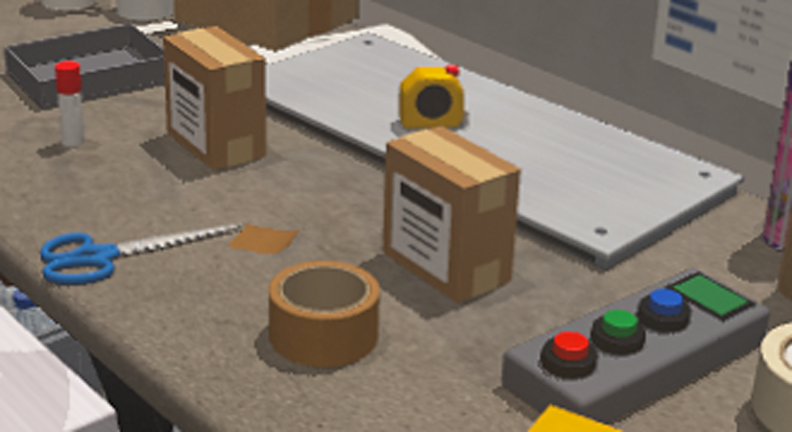

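View pics/si.png

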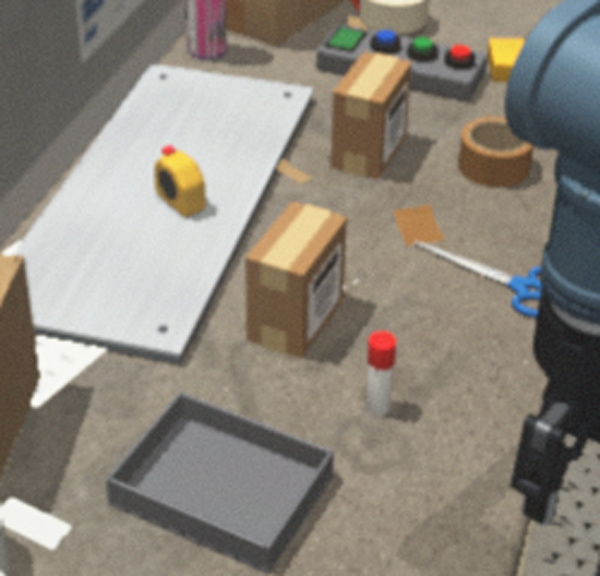

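Crop reading (scale 2.4): I have the platform corners, the carton tops, the tape's red button, the tray rim and the keys in both views. Next I triangulate them.

```bash
cat >> h.py <<'E'
def ray(fn,uv):
    a=px(fn,uv,0.); b=px(fn,uv,.3); d=b-a; return a,d/np.linalg.norm(d)
def tri(f1,u1,f2,u2):
    A=np.zeros((3,3));B=np.zeros(3);L=[]
    for f,u in((f1,u1),(f2,u2)):
        a,d=ray(f,u);M=np.eye(3)-np.outer(d,d);A+=M;B+=M@a;L.append((a,M))
    p=np.linalg.solve(A,B); return p,[np.linalg.norm(M@(p-a)) for a,M in L]
E
python3 - <<'E'
from h import *
np.set_printoptions(precision=4,suppress=True)
S=lambda u:(np.array(u)/2.4+[180,180]-.3); D=lambda u:(np.array(u)/2.4+[205,165]-.3)
pairs={'red':((571,342),(460,50)),'green':((620,319),(422,44)),'blue':((666,298),(385,36)),
'plFR':((603,259),(312,92)),'plBR':((741,179),(150,66)),
'tapebtn':((453,70),(169,150)),'glue':((70,144),(379,412)),
'A_nl':((165,38),(346,220)),'A_bl':((211,27),(302,203)),'A_br':((266,60),(250,262)),
'A_nr':((221,73),(300,283)),
'B_nl':((386,144),(411,64)),'B_bl':((437,128),(372,53)),'B_br':((520,168),(333,95)),'B_nr':((466,187),(376,105))}
for k,(a,b) in pairs.items():
    p,e=tri('scene0',S(a),'side0',D(b)); print(k,p,round(max(e)*1e3,1),px('scene0',S(a),p[2])[:2])
print('A/B top scene@.115, side@.115')
for k in pairs:
    if k[0] in'AB': print(k,px('scene0',S(pairs[k][0]),.115)[:2],px('side0',D(pairs[k][1]),.115)[:2])
for u in((182,397),(332,455),(266,550),(110,482)): print('tray',px('side0',D(u),.035)[:2])
for u in((150,66),(312,92),(181,350)): print('plat side',px('side0',D(u),.02)[:2])
for u in((603,259),(741,179),(385,35)): print('plat scene',px('scene0',S(u),.02)[:2])
# tape bottom
for f,g,us in(('scene0',S,((402,130),(463,127))),('side0',D,((188,214),(206,208)))):
    for u in us: print('tape',f,px(f,g(u),.02)[:2])
E
```

```text
red [ 0.4302 -0.371   0.0556] 0.8 [ 0.4291 -0.3713]
green [ 0.4857 -0.3735  0.0544] 0.1 [ 0.486  -0.3734]
blue [ 0.5405 -0.3776  0.0547] 0.3 [ 0.5401 -0.3777]
plFR [ 0.6094 -0.2586  0.0141] 1.8 [ 0.6064 -0.2596]
plBR [ 0.8472 -0.2461  0.0169] 1.6 [ 0.8439 -0.2471]
tapebtn [0.6958 0.0352 0.0841] 0.2 [0.6954 0.035 ]
glue [ 0.3627  0.2887 -0.0017] 0.2 [0.3625 0.2886]
A_nl [0.4301 0.1823 0.1429] 6.2 [0.4201 0.1756]
A_bl [0.4808 0.1731 0.146 ] 6.0 [0.4707 0.1662]
A_br [0.5456 0.1853 0.0771] 10.8 [0.5637 0.1961]
A_nr [0.4884 0.1937 0.0721] 13.3 [0.5094 0.2058]
B_nl [ 0.4437 -0.1458  0.1437] 9.3 [ 0.4282 -0.1533]
B_bl [ 0.4961 -0.153   0.1461] 8.4 [ 0.4814 -0.1601]
B_br [ 0.5638 -0.1767  0.0786] 12.2 [ 0.5851 -0.1681]
B_nr [ 0.5031 -0.1694  0.0775] 9.9 [ 0.5194 -0.1628]
A/B top scene@.115, side@.115
A_nl [0.4595 0.2379] [0.4461 0.1397]
A_bl [0.5179 0.2353] [0.5    0.1258]
A_br [0.5067 0.12  ] [0.5178 0.2408]
A_nr [0.4496 0.1197] [0.4592 0.2559]
B_nl [ 0.4693 -0.1085] [ 0.4634 -0.2082]
B_bl [ 0.5295 -0.1117] [ 0.5181 -0.2192]
B_br [ 0.5288 -0.2173] [ 0.5348 -0.1018]
B_nr [ 0.466  -0.2138] [ 0.4788 -0.0967]
tray [0.543  0.3683]
tray [0.3813 0.3933]
tray [0.4026 0.5178]
tray [0.5629 0.4916]
plat side [ 0.8467 -0.2436]
plat side [ 0.6084 -0.2517]
plat side [0.577  0.2906]
plat scene [ 0.5981 -0.2658]
plat scene [ 0.8383 -0.2504]
plat scene [0.8227 0.2862]
tape scene0 [0.6427 0.0559]
tape scene0 [0.7009 0.0204]
tape side0 [0.6612 0.0665]
tape side0 [0.6454 0.0481]
```

```bash
python3 -m pendant '[[0.2,-0.235,0.02,0,0,-0.015],[0.2,-0.235,0.02,0,0,-0.015],[0.2,-0.235,0.02,0,0,-0.015],[0.2,-0.235,0.02,0,0,-0.015],[0.2,-0.235,0.02,0,0,-0.015],[0.2,-0.235,0.02,0,0,-0.015],[0.2,-0.235,0.02,0,0,-0.015],[0.2,-0.235,0.02,0,0,-0.015],[0.2,-0.235,0.02,0,0,-0.015],[0.2,-0.235,0.02,0,0,-0.015]]' 1
python3 - <<'E'
from h import *
shot('wrist','w1')
E
```

```text
time_s: 1.4
eef_pos: [0.5675, 0.0786, 0.2792]
eef_rot: [-0.0, 0.262, 0.965, 0.0]
wrist_force: [-0.1, -0.4, -0.3]
opening: 1.002
grasp_force: 0.0
```

View pics/w1.png

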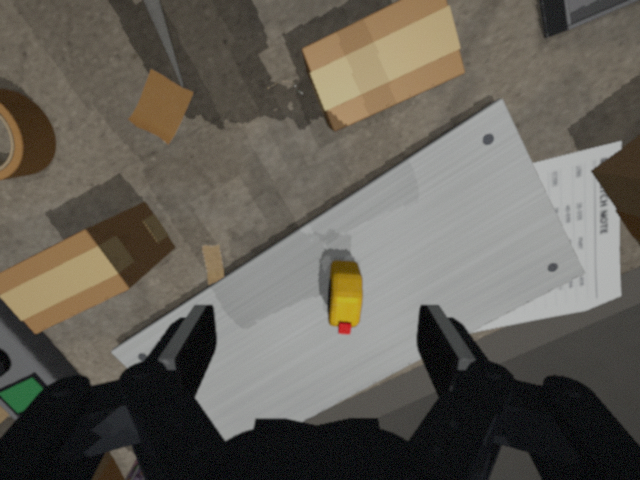

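The wrist view shows the tape's long side near vertical in the picture, at (331–362, 261–327), with its button at (345,327). Platform corners are at (113,350), (501,99) and (583,271). The carton tops are visible at top centre and on the left.

Run:
```python
from h import *
np.set_printoptions(precision=4,suppress=True)
o=ctrl.get_obs()
for n,u,z in(('FR',(113,350),.02),('FL',(501,99),.02),('BL',(584,271),.02),('btn',(345,328),.08),('tape near end top',(346,262),.06),('tapeL',(334,293),.07),('tapeR',(361,293),.07),('tapebaseNear',(346,262),.02),
 ('A nR?',(303,47),.115),('A bR',(326,111),.115),('A bL',(464,71),.115),('B nR',(-4,300),.115),('B bR',(34,333),.115),('B bL',(128,287),.115),('B nL',(88,230),.115)):
    print(n,px('w1',u,z)[:2])
```

```text
FR [ 0.612  -0.2559]
FL [0.5788 0.2953]
BL [0.8129 0.3105]
btn [0.7016 0.0377]
tape near end top [0.6417 0.0739]
tapeL [0.663  0.0462]
tapeR [0.6779 0.0716]
tapebaseNear [0.6579 0.0686]
A nR? [0.4489 0.1378]
A bR [0.4969 0.1303]
A bL [0.526  0.2359]
B nR [ 0.4865 -0.2205]
B bR [ 0.5307 -0.2167]
B bL [ 0.538  -0.1074]
B nL [ 0.4769 -0.101 ]
```

```bash
python3 -m pendant '[[0.188,-0.044,0,0,0,0],[0.188,-0.044,0,0,0,0],[0.188,-0.044,0,0,0,0],[0,0,-0.23,0,0,0],[0,0,-0.23,0,0,0],[0,0,-0.23,0,0,0],[0,0,-0.23,0,0,0],[0,0,-0.22,0,0,0],[0,0,0,0,0,0],[0,0,0,0,0,0]]' 1
python3 -m pendant '[[0,0,0,0,0,0],[0,0,0,0,0,0],[0,0,0,0,0,0],[0,0,0,0,0,0],[0,0,0,0,0,0],[0,0,0,0,0,0],[0,0,0,0,0,0],[0,0,0,0,0,0],[0,0,0,0,0,0],[0,0,0,0,0,0]]' -1
```

```text
time_s: 2.7
eef_pos: [0.6803, 0.0541, 0.0529]
eef_rot: [0.001, 0.262, 0.965, 0.0]
wrist_force: [-0.1, -0.1, -0.4]
opening: 0.998
grasp_force: 0.0
time_s: 3.95
eef_pos: [0.6803, 0.0537, 0.0528]
eef_rot: [0.001, 0.262, 0.965, 0.0]
wrist_force: [-1.0, -0.3, 5.4]
opening: 0.392
grasp_force: 59.8
```

```bash
python3 -m pendant '[[0,0,0.25,0,0,0],[0,0,0.25,0,0,0],[0,0,0.25,0,0,0],[0,0,0.25,0,0,0],[-0.128,0.243,0,0,0,0.03],[-0.128,0.243,0,0,0,0.03],[-0.128,0.243,0,0,0,0.03],[-0.128,0.243,0,0,0,0.03],[-0.128,0.243,0,0,0,0.03],[-0.128,0.243,0,0,0,0.03]]' -1
python3 -m pendant '[[-0.128,0.243,0,0,0,0.03],[-0.128,0.243,0,0,0,0.03],[0,0,0,0,0,0],[0,0,0,0,0,0],[0,0,0,0,0,0],[0,0,0,0,0,0],[0,0,0,0,0,0],[0,0,0,0,0,0],[0,0,0,0,0,0],[0,0,0,0,0,0]]' -1
python3 - <<'E'
from h import *
shot('wrist','w2');shot('side','s2')
E
```

```text
time_s: 5.2
eef_pos: [0.5242, 0.3469, 0.2506]
eef_rot: [-0.001, 0.122, 0.992, -0.0]
wrist_force: [0.8, -0.3, -2.9]
opening: 0.392
grasp_force: 62.9
time_s: 6.45
eef_pos: [0.4745, 0.4428, 0.2513]
eef_rot: [0.0, 0.076, 0.997, 0.0]
wrist_force: [0.2, -0.3, -3.0]
opening: 0.39
grasp_force: 62.8
```

View pics/w2.png

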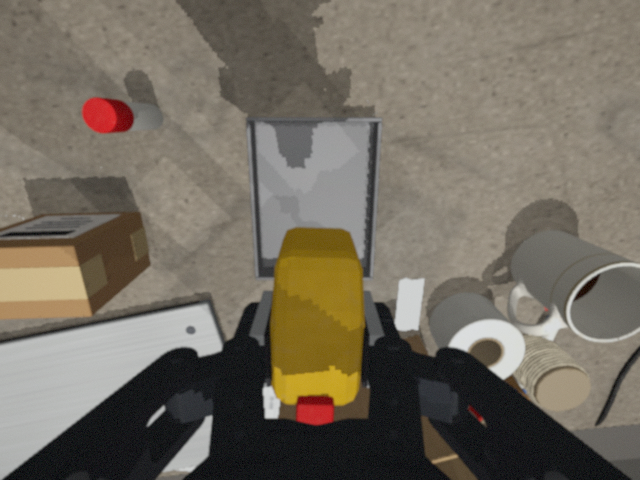

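The tape is held, and the tray shows with rim corners (248,120), (381,120), (374,277) and (256,277). Carton A is at left with its label visible at (60,227).

Run:
```python
from h import *
P=[px('w2',u,.035)[:2] for u in((247,119),(382,119),(374,277),(256,277))]
print(np.round(P,4),np.mean(P,0))
```

```text
[[0.3849 0.3908]
 [0.4043 0.5169]
 [0.5665 0.4932]
 [0.5468 0.3653]] [0.47563732 0.44155234]
```

```bash
python3 -m pendant '[[0,0,-0.25,0,0,0],[0,0,-0.25,0,0,0],[0,0,-0.22,0,0,0],[0,0,-0.15,0,0,0],[0,0,-0.1,0,0,0],[0,0,-0.05,0,0,0],[0,0,-0.025,0,0,0],[0,0,0,0,0,0],[0,0,0,0,0,0],[0,0,0,0,0,0]]' -1
python3 -m pendant '[[0,0,0,0,0,0],[0,0,0,0,0,0],[0,0,0,0,0,0],[0,0,0,0,0,0],[0,0,0.15,0,0,0],[0,0,0.25,0,0,0],[0,0,0.25,0,0,0],[0,0,0.25,0,0,0],[0,0,0.15,0,0,0],[0,0,0,0,0,0]]' 0.25
python3 - <<'E'
from h import *
shot('wrist','w3')
E
```

```text
time_s: 7.8
eef_pos: [0.475, 0.4431, 0.0432]
eef_rot: [0.001, 0.076, 0.997, 0.0]
wrist_force: [1.1, -0.0, -2.5]
opening: 0.392
grasp_force: 62.9
time_s: 9.05
eef_pos: [0.4759, 0.4437, 0.256]
eef_rot: [0.003, 0.076, 0.997, 0.002]
wrist_force: [0.2, -0.6, 0.4]
opening: 0.618
grasp_force: 0.0
```

View pics/w3.png

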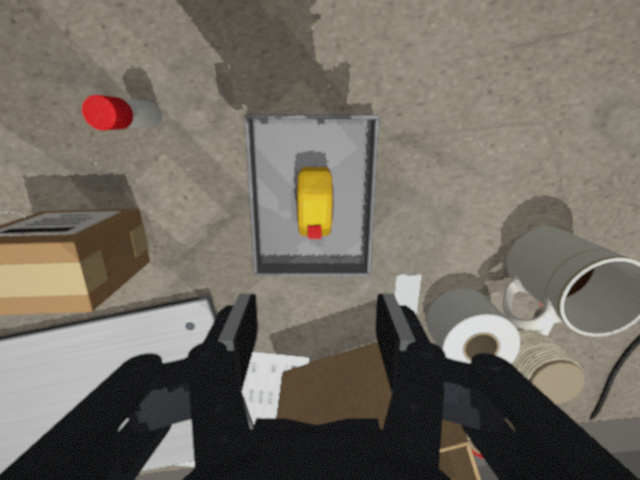

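The tape stands in the tray with its button at (314,231), let go. Now to the red key, gripper shut.

```bash
python3 -m pendant '[[-0.0175,-0.3,0,0,0,0],[-0.0175,-0.3,0,0,0,0],[-0.0175,-0.3,0,0,0,0],[-0.0175,-0.3,0,0,0,0],[-0.0175,-0.3,0,0,0,0],[-0.0175,-0.3,0,0,0,0],[-0.0175,-0.3,0,0,0,0],[-0.0175,-0.3,0,0,0,0],[-0.0175,-0.3,0,0,0,0],[-0.0175,-0.3,0,0,0,0]]' -1
python3 -m pendant '[[-0.014,-0.27,0,0,0,0],[-0.014,-0.27,0,0,0,0],[-0.014,-0.27,0,0,0,0],[-0.014,-0.27,0,0,0,0],[0,0,0,0,0,0],[0,0,0,0,0,0],[0,0,0,0,0,0],[0,0,0,0,0,0],[0,0,0,0,0,0],[0,0,0,0,0,0]]' -1
python3 - <<'E'
from h import *
c=shot('wrist','w4')
h=cv2.cvtColor(c['color'],cv2.COLOR_BGR2HSV)
for n,lo,hi in(('red',0,6),('green',50,75),('blue',105,125)):
    m=cv2.inRange(h,(lo,150,60),(hi,255,255)); k,_,s,ce=cv2.connectedComponentsWithStats(m)
    for i in range(1,k):
        if s[i,4]>150: print(n,s[i],ce[i].round(1),px('w4',ce[i],.055).round(4))
E
```

```text
time_s: 10.35
eef_pos: [0.4381, -0.1586, 0.2503]
eef_rot: [-0.001, 0.076, 0.997, 0.001]
wrist_force: [0.5, 0.6, -0.0]
opening: -0.003
grasp_force: 0.0
time_s: 11.6
eef_pos: [0.4285, -0.3729, 0.2525]
eef_rot: [0.0, 0.076, 0.997, -0.0]
wrist_force: [-0.2, -0.2, -0.7]
opening: -0.002
grasp_force: 0.0
red [306 195  29  30 655] [319.6 209.5] [ 0.4315 -0.3697  0.055 ]
red [193 340  22  22 325] [203.3 350.2] [ 0.5714 -0.5218  0.055 ]
red [131 359  41  42 616] [152.7 380.2] [ 0.6018 -0.5887  0.055 ]
green [312 248  25  27 452] [323.6 261.2] [ 0.4859 -0.3737  0.055 ]
```

```bash
python3 -m pendant '[[0.012,0.012,-0.2,0,0,0],[0,0,-0.25,0,0,0],[0,0,-0.25,0,0,0],[0,0,-0.2,0,0,0],[0,0,-0.05,0,0,0],[0,0,-0.01,0,0,0],[0,0,-0.01,0,0,0],[0,0,-0.01,0,0,0],[0,0,0,0,0,0],[0,0,0,0,0,0]]' -1
```

```text
time_s: 12.9
eef_pos: [0.4316, -0.3719, 0.0589]
eef_rot: [0.001, 0.076, 0.997, -0.001]
wrist_force: [-3.4, 4.7, 11.5]
opening: 0.003
grasp_force: 6.1
```

```bash
python3 -m pendant '[[0,0,-0.005,0,0,0],[0,0,0,0,0,0],[0,0,-0.005,0,0,0],[0,0,0,0,0,0],[0,0,0,0,0,0],[0,0,0,0,0,0],[0,0,0,0,0,0],[0,0,0,0,0,0],[0,0,0,0,0,0],[0,0,0,0,0,0]]' -1; python3 -c "
from h import *
shot('scene','s5')
a=cv2.imread('pics/s5.png')[270:360,370:510]; cv2.imwrite('pics/s5c.png',cv2.resize(a,None,fx=5,fy=5,interpolation=cv2.INTER_CUBIC))"
```

```text
time_s: 14.15
eef_pos: [0.4317, -0.372, 0.0587]
eef_rot: [0.001, 0.076, 0.997, -0.001]
wrist_force: [-8.2, 8.7, 26.0]
opening: -0.0
grasp_force: 13.2
```

View pics/s5c.png

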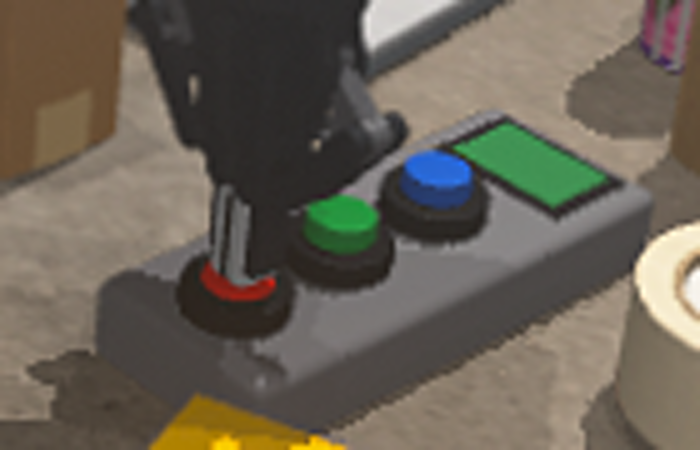

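The red key is visibly sunk (230,285) and bottomed, with the wrist force rising and no more travel. Next I lift and look at both cartons.

```bash
python3 -m pendant '[[0,0,0.1,0,0,0],[0,0,0.25,0,0,0],[0,0,0.3,0,0,0],[0,0,0.3,0,0,0],[0,0,0.3,0,0,0],[-0.02,0.26,0,0,0,0.025],[-0.02,0.26,0,0,0,0.025],[-0.02,0.26,0,0,0,0.025],[-0.02,0.26,0,0,0,0.025],[-0.02,0.26,0,0,0,0.025]]' 0.4
python3 -m pendant '[[-0.03,0.26,0,0,0,0.01],[-0.03,0.26,0,0,0,0],[0,0,0,0,0,0],[0,0,0,0,0,0],[0,0,0,0,0,0],[0,0,0,0,0,0],[0,0,0,0,0,0],[0,0,0,0,0,0],[0,0,0,0,0,0],[0,0,0,0,0,0]]' 0.4
python3 -c "
from h import *
shot('wrist','w6');shot('scene','s6')"
```

```text
time_s: 15.45
eef_pos: [0.4109, -0.1096, 0.3054]
eef_rot: [0.002, -0.022, 1.0, -0.001]
wrist_force: [-0.1, 0.3, 0.9]
opening: 0.696
grasp_force: 0.0
time_s: 16.7
eef_pos: [0.3987, -0.0068, 0.3043]
eef_rot: [-0.0, -0.03, 1.0, -0.0]
wrist_force: [0.9, 0.1, 0.8]
opening: 0.701
grasp_force: 0.0
```

View pics/w6.png

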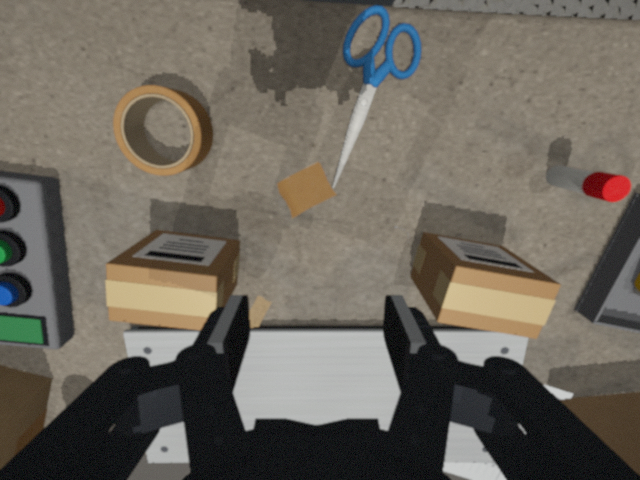

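The wrist view shows B's top at near edge (107,263)-(218,272) and far edge (110,318)-(216,328). A's top is at near (445,265)-(556,283) and far (438,321)-(543,336). The platform's front corners are at (124,332) and (528,336), and the scissors lie between the cartons and the robot.

Run:
```python
from h import *
np.set_printoptions(precision=4,suppress=True)
o=np.array([.5955,.0197]);t=.06;M=np.array([[np.cos(t),np.sin(t)],[-np.sin(t),np.cos(t)]])
for n,u,z in(('BnR',(107,263),.115),('BnL',(218,272),.115),('BfL',(216,328),.115),('BfR',(110,318),.115),('BbaseR',(159,231),0),('BbaseL',(240,237),0),
('AnR',(445,265),.115),('AnL',(556,283),.115),('AfL',(543,336),.115),('AfR',(438,321),.115),('AbaseR',(423,232),0),('AbaseL',(512,248),0),('FR',(124,332),.02),('FL',(528,336),.02),('scissor tip',(334,187),0),('tapeL',(211,130),.05),('tapeB',(165,175),.05)):
    p=px('w6',u,z)[:2]; print(n,p,'plat',M@(p-o))
```

```text
BnR [ 0.4662 -0.2103] plat [-0.1429 -0.2219]
BnL [ 0.4696 -0.1014] plat [-0.1329 -0.1134]
BfL [ 0.5349 -0.1053] plat [-0.068  -0.1211]
BfR [ 0.5287 -0.215 ] plat [-0.0807 -0.2303]
BbaseR [ 0.4691 -0.2085] plat [-0.1398 -0.2202]
BbaseL [ 0.4711 -0.1032] plat [-0.1316 -0.1153]
AnR [0.4483 0.1249] plat [-0.1406  0.1138]
AnL [0.4609 0.2387] plat [-0.1212  0.2266]
AfL [0.5228 0.2418] plat [-0.0592  0.2261]
AfR [0.5121 0.1286] plat [-0.0767  0.1137]
AbaseR [0.4498 0.1364] plat [-0.1385  0.1253]
AbaseL [0.4649 0.2567] plat [-0.1162  0.2444]
FR [ 0.6116 -0.2586] plat [-0.0007 -0.2788]
FL [0.5842 0.296 ] plat [0.0053 0.2764]
scissor tip [0.3974 0.0155] plat [-0.198   0.0077]
tapeL [ 0.3359 -0.1219] plat [-0.2676 -0.1258]
tapeB [ 0.3866 -0.174 ] plat [-0.2202 -0.1808]
```

```bash
python3 -m pendant '[[0.0225,-0.075,-0.05,0.0023,-0.039,0],[0.0225,-0.075,-0.05,0.0023,-0.039,0],[0.0225,-0.075,-0.05,0.0023,-0.039,0],[0.0225,-0.075,-0.05,0.0023,-0.039,0],[0.0225,-0.075,-0.05,0.0023,-0.039,0],[0.0225,-0.075,-0.05,0.0023,-0.039,0],[0.0225,-0.075,-0.05,0.0023,-0.039,0],[0.0225,-0.075,-0.05,0.0023,-0.039,0],[0.0225,-0.075,-0.05,0.0023,-0.039,0],[0.0225,-0.075,-0.05,0.0023,-0.039,0]]' 0
python3 -c "
from h import *
o=ctrl.get_obs();print(o['q'].round(2),rot(o['eef_rot']).round(3))
shot('wrist','w7');shot('scene','s7')"
```

```text
time_s: 18.05
eef_pos: [0.4438, -0.1574, 0.2043]
eef_rot: [0.303, -0.029, 0.953, 0.008]
wrist_force: [0.4, -0.3, 0.2]
opening: 0.499
grasp_force: 0.0
[-0.95 -0.37  2.31  0.64  0.95 -2.9 ] [[-0.815 -0.059  0.577]
 [-0.049  0.998  0.033]
 [-0.578 -0.002 -0.816]]
```

```bash
python3 -m pendant '[[0,0,-0.2,0,0,0],[0,0,-0.2,0,0,0],[0,0,-0.2,0,0,0],[0,0,-0.195,0,0,0],[0,0,0,0,0,0],[0.05,0.003,0,0,0,0],[0.05,0.003,0,0,0,0],[0.05,0.003,0,0,0,0],[0.05,0.003,0,0,0,0],[0,0,0,0,0,0]]' 0
python3 -c "
from h import *
o=ctrl.get_obs();print(o['q'].round(2))
shot('side','d8')"
```

```text
time_s: 19.4
eef_pos: [0.4971, -0.1418, 0.0723]
eef_rot: [0.28, -0.019, 0.96, 0.006]
wrist_force: [0.4, -0.0, 0.3]
opening: 0.5
grasp_force: 0.0
[-0.75  0.06  2.27  0.83  0.55 -3.03]
```

View pics/d8.png

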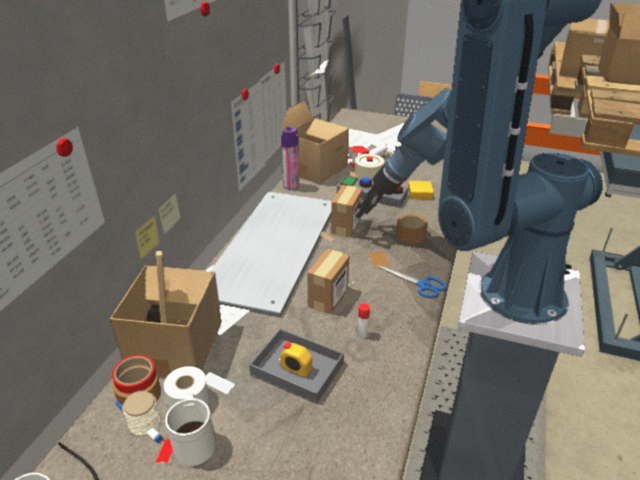

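The side view shows B pushed toward the fence, at (347,212), still upright. The arm couldn't reach the low tilted pose, but the slide worked. I'll continue the slide, lower.

```bash
python3 -m pendant '[[0,-0.02,-0.03,0,0,0],[0.03,0,-0.03,0,0,0],[0.03,0,-0.02,0,0,0],[0.02,0,0,0,0,0],[0.02,0,0,0,0,0],[0.02,0,0,0,0,0],[0,0,0,0,0,0],[0,0,0,0,0,0],[0,0,0,0,0,0],[0,0,0,0,0,0]]' 0
python3 -c "
from h import *
o=ctrl.get_obs();print(o['q'].round(2))
shot('side','d9');shot('scene','s9')
a=cv2.imread('pics/s9.png')[150:330,260:500];b=cv2.imread('pics/d9.png')[160:260,300:440]
a=cv2.resize(a,(480,360),interpolation=cv2.INTER_CUBIC);b=cv2.resize(b,(504,360),interpolation=cv2.INTER_CUBIC)[:,:310]
cv2.imwrite('pics/c9.png',np.hstack([a,b]))"
```

```text
time_s: 20.7
eef_pos: [0.5202, -0.1459, 0.0562]
eef_rot: [0.28, -0.018, 0.96, 0.006]
wrist_force: [0.2, 0.2, 0.3]
opening: 0.502
grasp_force: 0.0
[-0.72  0.16  2.21  0.87  0.5  -3.05]
```

View pics/c9.png

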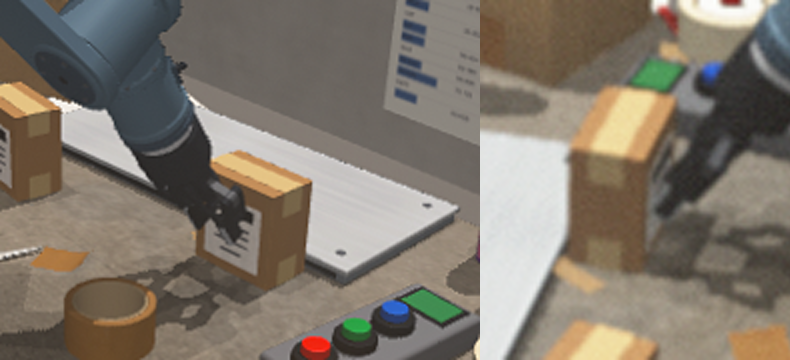

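B is upright, square, and just short of the fence.

```bash
python3 -m pendant '[[0.025,0,0,0,0,0],[0.025,0,0,0,0,0],[0.025,0,0,0,0,0],[0,0,0,0,0,0],[-0.06,0,0,0,0,0],[-0.04,0,0.05,0,0,0],[0,0,0.1,0,0,0],[0,0,0.09,0,0,0],[0,-0.02,0,0,0,0],[0,0,0,0,0,0]]' 0
python3 -m pendant '[[0.04,0,0,0,0,0],[0.04,0,0,0,0,0],[0.03,0,0,0,0,0],[0.03,0,0,0,0,0],[0.03,0,0,0,0,0],[0.03,0,0,0,0,0],[0.03,0,0,0,0,0],[0,0,0,0,0,0],[0,0,0,0,0,0],[0,0,0,0,0,0]]' 0
python3 -c "
from h import *
o=ctrl.get_obs();print(o['q'].round(2))
shot('side','d10');shot('scene','s10')
a=cv2.imread('pics/s10.png')[150:330,260:500];b=cv2.imread('pics/d10.png')[160:260,300:440]
a=cv2.resize(a,(480,360),interpolation=cv2.INTER_CUBIC);b=cv2.resize(b,(504,360),interpolation=cv2.INTER_CUBIC)[:,:310]
cv2.imwrite('pics/c10.png',np.hstack([a,b]))"
```

```text
time_s: 22.05
eef_pos: [0.5152, -0.15, 0.1036]
eef_rot: [0.28, -0.018, 0.96, 0.006]
wrist_force: [0.2, 0.1, 0.0]
opening: 0.499
grasp_force: 0.0
time_s: 23.3
eef_pos: [0.5609, -0.1497, 0.1038]
eef_rot: [0.28, -0.018, 0.96, 0.006]
wrist_force: [-0.2, -0.0, 0.3]
opening: 0.504
grasp_force: 0.0
[-0.66  0.12  2.11  0.69  0.57 -2.8 ]
```

View pics/c10.png

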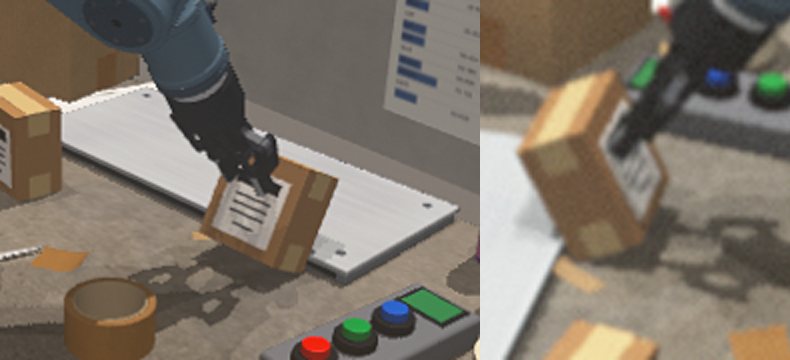

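B is tilting about 25° with its foot stopped and its label toward the fingers. I keep pushing.

```bash
python3 -m pendant '[[0.03,0,0,0,0,0],[0.03,0,0,0,0,0],[0.03,0,0,0,0,0],[0.03,0,0,0,0,0],[0.03,0,0,0,0,0],[0.03,0,0,0,0,0],[0.03,0,0,0,0,0],[0.03,0,0,0,0,0],[0.03,0,0,0,0,0],[0,0,0,0,0,0]]' 0
python3 -m pendant '[[-0.1,0,0.1,0,0,0],[-0.1,0,0.1,0,0,0],[-0.1,0,0.1,0,0,0],[-0.1,0,0.1,0,0,0],[-0.1,0,0.1,0,0,0],[0,0,0,0,0,0],[0,0,0,0,0,0],[0,0,0,0,0,0],[0,0,0,0,0,0],[0,0,0,0,0,0]]' 0
python3 -c "
from h import *
o=ctrl.get_obs();print(o['q'].round(2))
shot('side','d11');shot('scene','s11')
# white label candidates
for f in('s11','d11'):
    h=cv2.cvtColor(cv2.imread(f'pics/{f}.png'),cv2.COLOR_BGR2HSV)
    m=cv2.inRange(h,(10,70,50),(22,190,255));k,_,s,ce=cv2.connectedComponentsWithStats(m)
    for i in range(1,k):
        if s[i,4]>400: print(f,s[i],ce[i].round(0))"
```

```text
time_s: 24.65
eef_pos: [0.6156, -0.1498, 0.104]
eef_rot: [0.28, -0.018, 0.96, 0.006]
wrist_force: [-0.5, -0.1, -0.1]
opening: 0.5
grasp_force: 0.0
time_s: 25.9
eef_pos: [0.5152, -0.1495, 0.2034]
eef_rot: [0.279, -0.018, 0.96, 0.006]
wrist_force: [-0.3, 0.6, 0.4]
opening: 0.5
grasp_force: 0.0
[-0.74 -0.18  2.15  0.54  0.82 -2.65]
s11 [ 248  126   82  125 6273] [284. 179.]
s11 [  504   214   136   129 11843] [574. 271.]
s11 [ 355  229   79   56 2285] [397. 259.]
s11 [ 291  289   48   45 1837] [315. 311.]
s11 [246 397  54  39 608] [272. 418.]
d11 [ 569   33   71  123 6317] [610.  96.]
d11 [ 281  101   68   83 3240] [318. 144.]
d11 [ 304  188   45   42 1066] [326. 211.]
d11 [396 213  32  31 831] [411. 228.]
d11 [ 307  249   43   65 1593] [325. 281.]
d11 [ 110  251  111  165 9924] [166. 324.]
d11 [280 342  33  36 536] [297. 362.]
d11 [115 357  37  28 781] [133. 370.]
```

```bash
cat >> h.py <<'E'
PO=np.array([.5955,.0197]);PT=.06
def p2w(x,y,z): return [PO[0]+np.cos(PT)*x-np.sin(PT)*y, PO[1]+np.sin(PT)*x+np.cos(PT)*y, z]
def w2p(p): d=np.array(p[:2])-PO; return np.array([np.cos(PT)*d[0]+np.sin(PT)*d[1],-np.sin(PT)*d[0]+np.cos(PT)*d[1]])
def lying(fn,ox,oy):
    q=proj(fn,np.array([p2w(ox+a,oy+b,c) for a in(0,.115) for b in(-.055,.055) for c in(.02,.086)]))
    return q
E
python3 - <<'E'
from h import *
for ox in(-.06,-.05,-.04,-.02):
  for f in('s11','d11'):
    q=lying(f,ox,-.171); print(ox,f,q.min(0).round(0),q.max(0).round(0))
E
```

```text
-0.06 s11 [360. 228.] [431. 285.]
-0.06 d11 [304. 190.] [349. 231.]
-0.05 s11 [363. 227.] [434. 283.]
-0.05 d11 [300. 189.] [346. 230.]
-0.04 s11 [366. 226.] [436. 282.]
-0.04 d11 [297. 189.] [343. 230.]
-0.02 s11 [372. 223.] [441. 279.]
-0.02 d11 [291. 188.] [337. 229.]
```

B lies flat, label up, overhanging about 55 mm as expected. Now the tool goes upright and pushes its end onto the platform.

```bash
python3 -m pendant '[[-0.02,0,0,-0.005,0.09,0],[-0.02,0,0,-0.005,0.09,0],[0,0,0,-0.005,0.09,0],[0,0,0,-0.006,0.09,0],[0,0,0,0,0,0],[0,0,-0.18,0,0,0],[0,0,-0.18,0,0,0],[0,0,-0.18,0,0,0],[0,0,-0.18,0,0,0],[0,0,0,0,0,0]]' 0.2
python3 -c "
from h import *
o=ctrl.get_obs();print(o['q'].round(2),rot(o['eef_rot']).round(3).tolist())"
```

```text
time_s: 27.25
eef_pos: [0.5042, -0.1484, 0.0574]
eef_rot: [-0.001, -0.02, 1.0, -0.003]
wrist_force: [-0.5, 0.7, 0.3]
opening: 0.602
grasp_force: 0.0
[-0.51  0.32  1.86 -0.01  0.97 -2.11] [[-0.999, -0.04, -0.003], [-0.04, 0.999, -0.006], [0.003, -0.006, -1.0]]
```

```bash
python3 -m pendant '[[0.08,0,0,0,0,0.012],[0.08,0.004,0,0,0,0],[0.08,0.004,0,0,0,0],[0.08,0.004,0,0,0,0],[0.08,0.004,0,0,0,0],[0.08,0.004,0,0,0,0],[0.06,0.004,0,0,0,0],[0.03,0.002,0,0,0,0],[0.02,0,0,0,0,0],[0,0,0,0,0,0]]' 0.2
python3 -m pendant '[[-0.1,0,0,0,0,0],[-0.1,0,0.1,0,0,0],[-0.1,0.1,0.25,0,0,0],[-0.1,0.1,0.25,0,0,0],[-0.1,0.15,0.25,0,0,0],[-0.1,0.2,0.2,0,0,0],[0,0.22,0.1,0,0,0],[0,0.22,0,0,0,0],[0,0,0,0,0,0],[0,0,0,0,0,0]]' 0.2
python3 -c "
from h import *
o=ctrl.get_obs();print(o['q'].round(2))
shot('wrist','w12');shot('scene','s12');shot('side','d12')"
```

```text
time_s: 28.5
eef_pos: [0.6255, -0.1446, 0.0601]
eef_rot: [0.001, -0.03, 1.0, -0.005]
wrist_force: [-0.1, -0.4, 0.5]
opening: 0.603
grasp_force: 0.0
time_s: 29.75
eef_pos: [0.505, 0.0533, 0.2898]
eef_rot: [0.001, -0.03, 1.0, -0.005]
wrist_force: [0.5, -0.1, -0.6]
opening: 0.599
grasp_force: 0.0
[-0.12 -0.01  1.71 -0.01  1.44 -1.75]
```

View pics/w12.png

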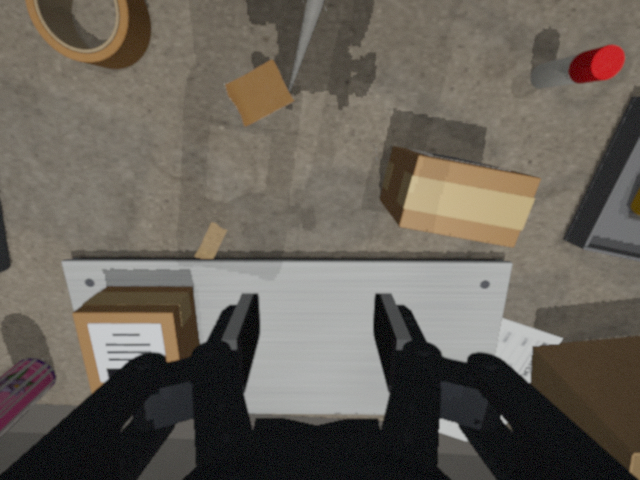

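B lies wholly on the platform with its label up: base near edge (110–190, 288), top near edge (76–196, 312). Carton A's top corners are at (415,153), (539,178), (517,245) and (400,228).

Run:
```python
from h import *
np.set_printoptions(precision=4,suppress=True)
for n,u,z in(('FR',(64,262),.02),('FL',(511,264),.02),('Bbase',(110,288),.02),('Bbase2',(190,288),.02),('BtopR',(76,312),.086),('BtopL',(180,316),.086),('A nR',(413,153),.115),('nL',(539,178),.115),('fL',(517,245),.115),('fR',(401,228),.115),('baseR',(393,148),0)):
    p=px('w12',u,z); print(n,p[:2],w2p(p))
```

```text
FR [ 0.613  -0.2569] [ 0.0009 -0.2772]
FL [0.58   0.2952] [0.001  0.2759]
Bbase [ 0.6457 -0.205 ] [ 0.0367 -0.2273]
Bbase2 [ 0.6394 -0.1034] [ 0.0364 -0.1255]
BtopR [ 0.6412 -0.2035] [ 0.0322 -0.2255]
BtopL [ 0.6393 -0.091 ] [ 0.0371 -0.1131]
A nR [0.4474 0.1311] [-0.1411  0.1201]
nL [0.4623 0.2423] [-0.1196  0.2302]
fL [0.5244 0.2386] [-0.0579  0.2228]
fR [0.5147 0.1302] [-0.074   0.1151]
baseR [0.4516 0.1371] [-0.1366  0.1258]
```

```bash
python3 -m pendant '[[-0.075,0.127,0,0.0026,-0.044,0],[-0.075,0.127,0,0.0026,-0.044,0],[-0.075,0.127,0,0.0026,-0.044,0],[-0.075,0.127,0,0.0026,-0.044,0],[-0.075,0.127,0,0.0026,-0.044,0],[0,0,0,0,0,0],[0,0,-0.25,0,0,0],[0,0,-0.25,0,0,0],[0,0,-0.25,0,0,0],[0,0,0,0,0,0]]' -1
python3 -c "
from h import *
o=ctrl.get_obs();print(o['q'].round(2),rot(o['eef_rot']).round(3).tolist())"
```

```text
time_s: 31.15
eef_pos: [0.4275, 0.1787, 0.1359]
eef_rot: [0.168, -0.028, 0.985, -0.001]
wrist_force: [-1.0, -0.3, -0.0]
opening: -0.003
grasp_force: 0.0
[ 0.17 -0.15  2.21 -0.07  0.75 -1.41] [[-0.942, -0.054, 0.331], [-0.055, 0.998, 0.007], [-0.331, -0.011, -0.944]]
```

```bash
python3 -m pendant '[[0,0,-0.2,0,0,0],[0,0,-0.15,0,0,0],[0,0,0,0,0,0],[0.05,0.003,0,0,0,0],[0.05,0.003,0,0,0,0],[0.05,0.003,0,0,0,0],[0.05,0.003,0,0,0,0],[0.05,0.003,0,0,0,0],[0.05,0.003,0,0,0,0],[0,0,0,0,0,0]]' -1
python3 -c "
from h import *
c=shot('side','d13');shot('scene','s13')
for f in('s13','d13'):
    h=cv2.cvtColor(cv2.imread(f'pics/{f}.png'),cv2.COLOR_BGR2HSV)
    m=cv2.inRange(h,(10,70,50),(22,190,255));k,_,s,ce=cv2.connectedComponentsWithStats(m)
    for i in range(1,k):
        if s[i,4]>400: print(f,s[i],ce[i].round(0))"
```

```text
time_s: 32.4
eef_pos: [0.4915, 0.1841, 0.0703]
eef_rot: [0.173, -0.028, 0.984, 0.0]
wrist_force: [0.4, -0.2, -0.7]
opening: 0.004
grasp_force: 0.0
s13 [ 260  115   70  130 5174] [296. 175.]
s13 [  504   214   136   129 11839] [574. 271.]
s13 [ 389  220   67   52 2007] [421. 248.]
s13 [ 292  288   47   46 1865] [315. 310.]
s13 [246 397  54  39 610] [272. 418.]
d13 [419  81  46  19 590] [439.  90.]
d13 [ 281  101   68   83 3241] [318. 144.]
d13 [ 277  185   45   39 1017] [299. 207.]
d13 [396 213  32  30 816] [411. 228.]
d13 [ 289  247   39   64 1591] [306. 278.]
d13 [ 110  251  111  165 9941] [166. 324.]
d13 [280 342  33  36 528] [297. 362.]
d13 [114 357  38  28 776] [133. 370.]
```

```bash
python3 -m pendant '[[0.03,0.002,0,0,0,0],[0.03,0.002,0,0,0,0],[0.03,0,0,0,0,0],[0,0,0,0,0,0],[-0.08,0,0,0,0,0],[-0.05,0,0.05,0,0,0],[0,0.015,0.08,0,0,0],[0,0,0.04,0,0,0],[0,0,0,0,0,0],[0,0,0,0,0,0]]' -1
python3 -c "
from h import *
shot('side','d14')
h=cv2.cvtColor(cv2.imread('pics/d14.png'),cv2.COLOR_BGR2HSV)
m=cv2.inRange(h,(10,70,50),(22,190,255));k,_,s,ce=cv2.connectedComponentsWithStats(m)
for i in range(1,k):
    if s[i,4]>1000: print(s[i],ce[i].round(0))
for nx in(-.066,-.075):
  q=proj('d14',np.array([p2w(nx+a,.17+b,c) for a in(0,.066) for b in(-.055,.055) for c in(0,.115)]));print(nx,q.min(0),q.max(0))"
```

```text
time_s: 33.75
eef_pos: [0.4819, 0.1877, 0.1035]
eef_rot: [0.172, -0.028, 0.985, 0.0]
wrist_force: [0.1, 0.9, -0.1]
opening: 0.001
grasp_force: 0.0
[ 281  101   68   84 3244] [318. 144.]
[ 277  185   45   39 1018] [299. 207.]
[ 286  247   37   63 1555] [302. 277.]
[ 110  251  111  165 9942] [166. 324.]
-0.066 [283.92563482 244.57370493] [321.65463207 309.11371996]
-0.075 [287.39072005 245.11633063] [324.99201894 309.75911646]
```

```bash
python3 -m pendant '[[0.06,0,0,0,0,0],[0.06,0.003,0,0,0,0],[0.03,0.002,0,0,0,0],[0.03,0.002,0,0,0,0],[0.03,0.002,0,0,0,0],[0.03,0.002,0,0,0,0],[0.03,0.002,0,0,0,0],[0.03,0.002,0,0,0,0],[0.03,0.002,0,0,0,0],[0.03,0.002,0,0,0,0]]' -1
python3 -m pendant '[[0.03,0.002,0,0,0,0],[0.03,0.002,0,0,0,0],[0.03,0.002,0,0,0,0],[0.03,0.002,0,0,0,0],[0.03,0.002,0,0,0,0],[0.03,0.002,0,0,0,0],[0.03,0.002,0,0,0,0],[0.03,0.002,0,0,0,0],[0.03,0.002,0,0,0,0],[0,0,0,0,0,0]]' -1
python3 -m pendant '[[-0.12,0,0.1,0,0,0],[-0.12,0,0.1,0,0,0],[-0.12,0,0.1,0,0.04,0],[-0.12,0,0.1,0,0.04,0],[-0.12,0,0.1,0,0.04,0],[0,0,0,0,0.04,0],[0,0,0,0,0.04,0],[0,0,0,0,0.02,0],[0,0,0,0,0,0],[0,0,0,0,0,0]]' 0.2
python3 -c "
from h import *
o=ctrl.get_obs();print(rot(o['eef_rot']).round(3).tolist())
for f,n in(('s15','scene'),('d15','side'),('w15','wrist')):
    h=cv2.cvtColor(shot(n,f)['color'],cv2.COLOR_BGR2HSV)
    m=cv2.inRange(h,(10,70,50),(22,190,255));k,_,s,ce=cv2.connectedComponentsWithStats(m)
    for i in range(1,k):
        if s[i,4]>900: print(f,s[i],ce[i].round(0))
    for ox in(-.06,-.045):
        q=lying(f,ox,.172); print(ox,f,q.min(0).round(0),q.max(0).round(0))"
```

```text
time_s: 35.05
eef_pos: [0.5547, 0.1916, 0.1039]
eef_rot: [0.173, -0.028, 0.985, 0.0]
wrist_force: [1.1, 0.8, 0.1]
opening: -0.001
grasp_force: 0.0
time_s: 36.3
eef_pos: [0.6087, 0.1952, 0.1041]
eef_rot: [0.173, -0.028, 0.985, 0.0]
wrist_force: [-0.2, 0.3, 0.9]
opening: 0.002
grasp_force: 0.0
time_s: 37.55
eef_pos: [0.4878, 0.1953, 0.2036]
eef_rot: [0.001, -0.028, 1.0, 0.005]
wrist_force: [-0.5, 0.3, 0.1]
opening: 0.601
grasp_force: 0.0
[[-0.998, -0.056, 0.001], [-0.056, 0.998, 0.01], [-0.002, 0.01, -1.0]]
s15 [ 251  115   79  120 5498] [296. 179.]
s15 [  504   214   136   129 11841] [574. 271.]
s15 [ 389  220   67   52 2009] [421. 248.]
s15 [ 292  288   47   46 1863] [315. 310.]
-0.06 s15 [268. 190.] [327. 235.]
-0.045 s15 [272. 189.] [331. 234.]
d15 [ 281  101   31   80 1004] [300. 138.]
d15 [277 185  43  39 904] [296. 208.]
d15 [ 110  251  111  165 9946] [166. 324.]
d15 [ 263  252   55   52 1515] [290. 281.]
-0.06 d15 [263. 251.] [319. 303.]
-0.045 d15 [258. 250.] [314. 302.]
w15 [  22   52  100   87 4599] [71. 96.]
w15 [ 239  252  138  147 9611] [314. 314.]
w15 [  21  256   40   46 1014] [ 42. 281.]
w15 [   0  336   45  137 3881] [ 16. 401.]
w15 [ 531  375  109  105 5503] [600. 414.]
w15 [ 447  422   49   58 1584] [464. 458.]
-0.06 w15 [232. 247.] [372. 395.]
-0.045 w15 [234. 261.] [371. 409.]
```

A lies flat, overhanging about 58 mm (silhouettes match in all three cameras). Now its end gets pushed on.

```bash
python3 -m pendant '[[0,0,-0.2,0,0,0],[0,0,-0.2,0,0,0],[0,0,-0.2,0,0,0],[0,0,-0.13,0,0,0],[0,0,0,0,0,0],[0.08,0.004,0,0,0,0],[0.08,0.004,0,0,0,0],[0.08,0.004,0,0,0,0],[0.08,0.004,0,0,0,0],[0.08,0.004,0,0,0,0]]' 0.2
python3 -m pendant '[[0.07,0.004,0,0,0,0],[0.06,0.003,0,0,0,0],[0.035,0.002,0,0,0,0],[0.02,0,0,0,0,0],[0,0,0,0,0,0],[-0.1,0,0,0,0,0],[-0.1,0,0.1,0,0,0],[-0.1,-0.1,0.25,0,0,0],[-0.1,-0.1,0.25,0,0,0],[-0.1,-0.15,0.25,0,0,0]]' 0.2
python3 -m pendant '[[0.04,-0.24,0.08,0,0,0],[0.04,-0.24,0.08,0,0,0],[0.04,-0.24,0,0,0,0],[0,0,0,0,0,0],[0,0,0,0,0,0],[0,0,0,0,0,0],[0,0,0,0,0,0],[0,0,0,0,0,0],[0,0,0,0,0,0],[0,0,0,0,0,0]]' -1
python3 -c "
from h import *
shot('wrist','w16');shot('scene','s16');shot('side','d16')"
```

```text
time_s: 38.95
eef_pos: [0.5689, 0.1995, 0.0597]
eef_rot: [0.001, -0.028, 1.0, 0.005]
wrist_force: [-2.3, -0.2, 2.0]
opening: 0.599
grasp_force: 1.2
time_s: 40.2
eef_pos: [0.5045, 0.1308, 0.2296]
eef_rot: [0.001, -0.029, 1.0, 0.005]
wrist_force: [0.7, 0.3, 0.2]
opening: 0.601
grasp_force: 0.0
time_s: 41.45
eef_pos: [0.5292, -0.0128, 0.2599]
eef_rot: [0.001, -0.028, 1.0, 0.005]
wrist_force: [0.4, 0.2, 0.1]
opening: 0.002
grasp_force: 0.0
```

View pics/w16.png

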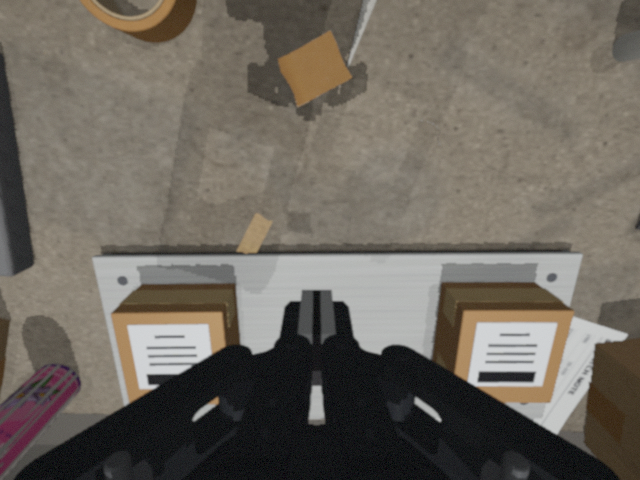

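Both cartons lie label up, well inside the front edge (base edges at row about 285, platform edge at row 255). Now green.

```bash
python3 -m pendant '[[-0.031,-0.258,0,0,0,0],[-0.031,-0.258,0,0,0,0],[-0.031,-0.258,0,0,0,0],[-0.031,-0.258,0,0,0,0],[-0.031,-0.258,0,0,0,0],[-0.031,-0.258,0,0,0,0],[-0.031,-0.258,0,0,0,0],[0,0,-0.2,0,0,0],[0,0,-0.2,0,0,0],[0,0,0,0,0,0]]' -1
python3 -c "
from h import *
c=shot('wrist','w17')
print(px('w16',(445,283),.02)[:2],w2p(px('w16',(445,283),.02)),w2p(px('w16',(560,284),.02)))
h=cv2.cvtColor(c['color'],cv2.COLOR_BGR2HSV)
for n,lo,hi in(('red',0,6),('green',50,75),('blue',105,125)):
    m=cv2.inRange(h,(lo,150,60),(hi,255,255)); k,_,s,ce=cv2.connectedComponentsWithStats(m)
    for i in range(1,k):
        if s[i,4]>150: print(n,s[i],ce[i].round(1),px('w17',ce[i],.055).round(4))"
```

```text
time_s: 42.85
eef_pos: [0.4838, -0.3724, 0.1762]
eef_rot: [-0.002, -0.028, 1.0, 0.008]
wrist_force: [-0.1, -0.9, -0.7]
opening: 0.0
grasp_force: 0.0
[0.6234938  0.14697956] [0.03557562 0.12537191] [0.03748316 0.25968727]
red [ 302  142   39   40 1152] [320.8 162. ] [ 0.4319 -0.3698  0.055 ]
red [109 309  35  31 740] [126.  324.2] [ 0.572  -0.5222  0.055 ]
red [   9  327   94   91 4472] [ 52.5 378. ] [ 0.6274 -0.5892  0.055 ]
green [295 216  35  35 778] [311.5 232.7] [ 0.4853 -0.3738  0.055 ]
blue [287 279  32  24 383] [299.9 289.1] [ 0.5336 -0.3807  0.055 ]
```

```bash
python3 -m pendant '[[0.01,-0.007,-0.2,0,0,0],[0,0,-0.2,0,0,0],[0,0,-0.12,0,0,0],[0,0,-0.03,0,0,0],[0,0,-0.015,0,0,0],[0,0,-0.015,0,0,0],[0,0,-0.01,0,0,0],[0,0,0,0,0,0],[0,0,0,0,0,0],[0,0,0,0,0,0]]' -1
```

```text
time_s: 44.15
eef_pos: [0.4881, -0.376, 0.0625]
eef_rot: [0.001, -0.028, 1.0, 0.004]
wrist_force: [1.5, -1.6, 3.1]
opening: -0.001
grasp_force: 1.4
```

```bash
python3 -m pendant '[[0,0,-0.015,0,0,0],[0,0,0,0,0,0],[0,0,-0.01,0,0,0],[0,0,0,0,0,0],[0,0,0,0,0,0],[0,0,0,0,0,0],[0,0,0,0,0,0],[0,0,0,0,0,0],[0,0,0,0,0,0],[0,0,0,0,0,0]]' -1
```

```text
time_s: 45.4
eef_pos: [0.4881, -0.3761, 0.0589]
eef_rot: [0.001, -0.028, 1.0, 0.004]
wrist_force: [-1.8, 2.0, 15.1]
opening: -0.001
grasp_force: 7.9
```

```bash
python3 -m pendant '[[0,0,0.1,0,0,0],[0,0,0.15,0,0,0],[0.13,-0.005,0,0,0,0],[0.132,-0.005,0,0,0,0],[0,0,0,0,0,0],[0,0,-0.12,0,0,0],[0,0,-0.08,0,0,0],[0,0,-0.03,0,0,0],[0,0,0,0,0,0],[0,0,0,0,0,0]]' -1
python3 -m pendant '[[0,0,-0.01,0,0,0],[0,0,-0.01,0,0,0],[0,0,0,0,0,0],[0,0,-0.005,0,0,0],[0,0,0,0,0,0],[0,0,0,0,0,0],[0,0,0,0,0,0],[0,0,0,0,0,0],[0,0,0,0,0,0],[0,0,0,0,0,0]]' -1
```

```text
time_s: 46.65
eef_pos: [0.5403, -0.3778, 0.0618]
eef_rot: [0.001, -0.028, 1.0, 0.005]
wrist_force: [-2.0, 1.0, 2.6]
opening: -0.0
grasp_force: 1.6
time_s: 47.9
eef_pos: [0.5407, -0.3781, 0.0588]
eef_rot: [0.001, -0.028, 1.0, 0.004]
wrist_force: [-6.2, 4.4, 17.9]
opening: 0.001
grasp_force: 9.2
```

Blue has bottomed too, at the same depth as the others. I'll retreat and compare the images before handing in.

```bash
python3 -m pendant '[[0,0,0.1,0,0,0],[0,0,0.25,0,0,0],[0,0,0.25,0,0,0],[0,0,0.25,0,0,0],[-0.1,0.15,0.1,0,0,0],[-0.1,0.2,0,0,0,0],[-0.1,0.2,0,0,0,0],[-0.1,0.2,0,0,0,0],[-0.1,0.2,0,0,0,0],[0,0,0,0,0,0]]' -1
python3 -m pendant '[[-0.05,0.2,0,0,0,0],[-0.05,0.1,0,0,0,0],[0,0,0,0,0,0],[0,0,0,0,0,0],[0,0,0,0,0,0],[0,0,0,0,0,0],[0,0,0,0,0,0],[0,0,0,0,0,0],[0,0,0,0,0,0],[0,0,0,0,0,0]]' -1
python3 - <<'E'
from h import *
for f,n in(('s20','scene'),('d20','side'),('s16',0),('d16',0)):
    im=shot(n,f)['color'] if n else cv2.imread(f'pics/{f}.png')
    h=cv2.cvtColor(im,cv2.COLOR_BGR2HSV)
    for c,lo,hi in(('carton',(10,70,50),(22,190,255)),('yellow',(22,180,80),(30,255,255)),('key',(50,150,60),(75,255,255)),('red',(0,190,80),(6,255,255))):
        m=cv2.inRange(h,lo,hi);k,_,s,ce=cv2.connectedComponentsWithStats(m)
        print(f,c,[(s[i].tolist()) for i in range(1,k) if s[i,4]>(700 if c=='carton' else 60)])
for f in('s20','d20'):
    for y in(-.17,.18): q=lying(f,.036,y);print(f,q.min(0).round(),q.max(0).round())
E
```

```text
time_s: 49.15
eef_pos: [0.4394, -0.1853, 0.2462]
eef_rot: [0.001, -0.029, 1.0, 0.005]
wrist_force: [0.0, -1.1, -0.2]
opening: -0.003
grasp_force: 0.0
time_s: 50.4
eef_pos: [0.4202, -0.1275, 0.246]
eef_rot: [0.001, -0.028, 1.0, 0.005]
wrist_force: [0.5, -0.0, 0.6]
opening: -0.0
grasp_force: 0.0
s20 carton [[251, 115, 99, 111, 5299], [504, 214, 136, 129, 11845], [389, 220, 67, 52, 2007], [292, 288, 47, 46, 1854]]
s20 yellow [[201, 185, 24, 21, 233], [390, 349, 57, 50, 1579]]
s20 key [[432, 309, 13, 8, 77], [266, 393, 21, 21, 219]]
s20 red [[486, 97, 12, 12, 100], [580, 115, 14, 15, 121], [156, 164, 26, 7, 137], [203, 205, 10, 14, 119], [410, 318, 15, 12, 138], [519, 321, 13, 11, 111], [543, 321, 49, 45, 847], [601, 384, 15, 15, 62]]
d20 carton [[580, 31, 60, 125, 5540], [419, 81, 59, 21, 852], [281, 101, 68, 83, 3238], [277, 185, 45, 39, 1019], [396, 213, 32, 31, 830], [231, 246, 55, 50, 1447], [110, 251, 111, 165, 9945], [114, 357, 38, 28, 777]]
d20 yellow [[410, 182, 23, 11, 145], [275, 358, 25, 19, 189]]
d20 key []
d20 red [[57, 139, 15, 16, 117], [114, 364, 41, 29, 231], [157, 440,
[... 268 characters left out ...]
, 97, 12, 12, 97], [580, 115, 14, 15, 120], [156, 164, 26, 7, 136], [203, 205, 10, 14, 118], [411, 318, 14, 12, 135], [519, 321, 13, 11, 112], [554, 321, 38, 40, 807], [600, 384, 16, 14, 70]]
d16 carton [[587, 3, 53, 153, 5683], [419, 81, 59, 21, 856], [281, 101, 52, 83, 2391], [277, 185, 45, 39, 1019], [396, 213, 32, 30, 821], [231, 246, 55, 50, 1452], [110, 251, 111, 165, 9949], [114, 357, 38, 28, 781]]
d16 yellow [[410, 182, 22, 10, 147], [276, 358, 23, 19, 186]]
d16 key []
d16 red [[57, 139, 15, 14, 110], [359, 304, 10, 11, 70], [114, 366, 41, 27, 229], [157, 440, 15, 22, 161]]
s20 [387. 217.] [455. 271.]
s20 [293. 182.] [350. 225.]
d20 [273. 186.] [319. 226.]
d20 [227. 247.] [285. 299.]
```

```bash
python3 -c "
from bench import ctrl
print(ctrl.hand_in())"
```

```text
the job is handed in; nothing more can be done
None
```

The job is handed in but the judge returned no verdict: the tape is in the tray, both cartons present lie flat, label up and wholly on the platform, and the red, green and blue keys were each pressed to the stop in that order.

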